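Find and seat the loose lid on the bits boxes

TASK

One of the four white lids on the two plywood bits boxes is not pushed home. Press lightly with closed fingertips near the end of each lid in turn until you find the one that rocks, then press that lid down on its middle until it is fully home, flush and no longer rocks. Only press: do not pry or lift the lids, do not lean on the boxes hard, and leave the other things on the table where they are.

Things in the scene. Friction and masses are not known exactly. Their poses are not given: they have to be found in the camera images.
- block_a: the left-hand bits box: a fixed plywood block 124 (x) x 176 (y) x 45 mm high with two wells side by side along its y axis, each closed by a flat white plastic lid let into its top; origin at the centre of its underside, z up
- block_b: the right-hand bits box: a fixed plywood block 124 (x) x 176 (y) x 45 mm high with two wells side by side along its y axis, each closed by a flat white plastic lid let into its top; origin at the centre of its underside, z up
- well_a1 (a point): a point fixed to the left-hand box (box's axes): the middle of the +y well's lid, 45 mm above the table, at the height of a seated lid's top (flush with the box). Identical captive white lids, 100 mm along the box's x, 66 mm along y, 8 mm thick, 2 mm gap all round, a moulded 22 mm ring in the middle. A seated lid lies firmly on ledges at both x ends
- well_a2 (a point): a point fixed to the left-hand box (box's axes): the middle of the -y well's lid, 45 mm above the table, at the height of a seated lid's top (flush with the box). Identical captive white lids, 100 mm along the box's x, 66 mm along y, 8 mm thick, 2 mm gap all round, a moulded 22 mm ring in the middle. A seated lid lies firmly on ledges at both x ends
- well_b1 (a point): a point fixed to the right-hand box (box's axes): the middle of the +y well's lid, 45 mm above the table, at the height of a seated lid's top (flush with the box). Identical captive white lids, 100 mm along the box's x, 66 mm along y, 8 mm thick, 2 mm gap all round, a moulded 22 mm ring in the middle. A seated lid lies firmly on ledges at both x ends
- well_b2 (a point): a point fixed to the right-hand box (box's axes): the middle of the -y well's lid, 45 mm above the table, at the height of a seated lid's top (flush with the box). Identical captive white lids, 100 mm along the box's x, 66 mm along y, 8 mm thick, 2 mm gap all round, a moulded 22 mm ring in the middle. A seated lid lies firmly on ledges at both x ends
- rock_a1 (a joint): tilt of the lid of well_a1 (rad): 0 level, positive when its end towards the box's +x is tipped down. Seated lids do not tilt. A loose lid sits level on a stud under its middle, about 4 mm proud of the box; a light push (about 1 N) on either x end, say 34 mm from the middle, tips that end down to its ledge and the other end up (about 0.08 rad); let go, it springs back level
- rock_a2 (a joint): tilt of the lid of well_a2 (rad): 0 level, positive when its end towards the box's +x is tipped down. Seated lids do not tilt. A loose lid sits level on a stud under its middle, about 4 mm proud of the box; a light push (about 1 N) on either x end, say 34 mm from the middle, tips that end down to its ledge and the other end up (about 0.08 rad); let go, it springs back level
- rock_b1 (a joint): tilt of the lid of well_b1 (rad): 0 level, positive when its end towards the box's +x is tipped down. Seated lids do not tilt. A loose lid sits level on a stud under its middle, about 4 mm proud of the box; a light push (about 1 N) on either x end, say 34 mm from the middle, tips that end down to its ledge and the other end up (about 0.08 rad); let go, it springs back level
- rock_b2 (a joint): tilt of the lid of well_b2 (rad): 0 level, positive when its end towards the box's +x is tipped down. Seated lids do not tilt. A loose lid sits level on a stud under its middle, about 4 mm proud of the box; a light push (about 1 N) on either x end, say 34 mm from the middle, tips that end down to its ledge and the other end up (about 0.08 rad); let go, it springs back level
- stud (a joint): the push-in stud hidden under the middle of whichever lid is loose (any of the four): 0 standing up, about 0.004 m pushed fully home, when the lid rests flush on its ledges. It moves against about 10 N of friction and stays where it is pushed; a press on the middle of the lid drives it in, a press of under 25 N on the lid's end does not
- glue_stick: white glue stick with a red cap, 31 mm across, 84 mm tall, standing between the boxes; origin at the centre of its underside
- eraser: white eraser 45 x 20 x 12 mm lying between the boxes; origin at the centre of its underside
- tape_roll: roll of paper tape lying flat, 64 mm across, 19 mm high, right of the right-hand box; origin at the centre of its underside
- scissors: scissors with black handles, 150 mm long, lying beyond the boxes; origin under the pivot
- steel_rule: steel rule 200 x 30 x 4 mm lying beyond the boxes; origin at the centre of its underside
- pencil: square yellow pencil 170 mm long, 8 mm thick, lying in the gap between the boxes, on the robot's side; origin under its middle
- card_block: block of paper notes 50 x 70 x 30 mm, left of the left-hand box; origin at the centre of its underside

How it is judged (in metres and radians):
On the way, in this order (a step that is already met when the one before it is completed fails the run):
1. the loose lid is made to rock by a press on its end (tilt over 0.05 rad) ((value of joint any of rock_a1, rock_a2, rock_b1, rock_b2 above 0.05 rad or value of joint any of rock_a1, rock_a2, rock_b1, rock_b2 below -0.05 rad)), for 0.05 s.
2. the loose lid is pushed home (stud in by more than 3 mm) (value of joint stud above 0.003 m), for 0.2 s.
At the end, for the whole second after the job is handed in: The stud under the loose lid is in by more than 3 mm of its 4 mm, and all four lids lie level within 0.03 rad (value of joint stud above 0.003 m and not (value of joint any of rock_a1, rock_a2, rock_b1, rock_b2 above 0.03 rad or value of joint any of rock_a1, rock_a2, rock_b1, rock_b2 below -0.03 rad)); the robot touches nothing.
It fails at once if a lid is pried up (tilt over 0.2 rad) (value of joint any of rock_a1, rock_a2, rock_b1, rock_b2 above 0.2 rad or value of joint any of rock_a1, rock_a2, rock_b1, rock_b2 below -0.2 rad).
It fails at once if a box is pressed harder than 80 N (contact force between any of the arm, the fingers and block_a above 80 N or contact force between any of the arm, the fingers and block_b above 80 N).
It fails at once if another thing on the table is lifted, or shifted by more than 30 mm (distance of any of glue_stick, eraser, tape_roll, scissors, steel_rule, pencil, card_block from where it was at the start of the episode above 0.03 m).
It also fails if it takes over 54 s, if anything falls off the work surface, if the arm or the gripper's body presses on something with over 40 N, if the wrist force passes 120 N, or if a joint passes its speed limit or range.

ROBOT

A 6-joint arm with a two-finger parallel gripper is mounted at the origin on the work surface. World frame = base frame: x ahead of the robot, y to its left, z up, the work surface at z = 0. Lengths are in mm, angles in rad, forces in N, time in s.
With the tool pointing down it reaches from about 375 to 825 mm from the base axis. Payload 5.5 kg.
Tool frame: the origin (TCP) lies on the centre line of the jaws, within the pads' length; the fingertips stand 8 mm ahead of it and the grasp point (between the pads) lies 11 mm behind it; z points along the fingers, y is the line along which they close (so a half turn about z gives the same grasp; the last joint's range is limited). The gripper opens to 85 mm and grips with 20 to 120 N. Pads are 22 mm wide; open, the fingers measure 114 mm over their backs; the gripper's body (76 mm by 85 mm) begins 54 mm behind the grasp point. The pads swing forward as they close: fully open they stand 13 mm farther back than shut.
Start: joints at [1.318, 0.314, -0.047, 1.21, 0, 1.571], TCP at [150.066, 580.926, 202.899] pointing down, gripper open.
Joint ranges: [-2.67, 2.67], [-0.69, 1.73], [-1.03, 1.25], [-2.08, 2.16], [-1.42, 1.45], [-3.14, 3.14]. Speed limits (rad/s): [2.39, 2.39, 3.01, 3.14, 3.14, 3.14].

INTERFACE

Orientations are given as a rotation vector (axis times angle).
In Python, from workcell import r gives the robot as it stands.
- The arm moves only by the tool servo_tool, never from a script. Its argument "commands" is one flat list of numbers, 5 for each row, row after row: the opening in per cent of the stroke, from 0 (shut) to 100 (fully open), then the shift along the world's x, y, z in units of 100 cm (1.0 is 100 cm), then the turn about the world's z in units of 360 degrees (1.0 is 360 degrees). In form: [jaw, tx, ty, tz, yaw, jaw, tx, ty, tz, yaw, ...]. A call has 1 to 12 rows; each row is the pose to reach, as a shift and turn from the pose commanded when the call began, turning the shorter way round; what a row does not reach only later rows make up. A row lasts 1/8 s, in which the tool goes at most 62.5 mm and 10.7 degrees, less where a joint would pass 70% of its speed; a pose out of reach is approached as far as the arm can. A call with a number of a shift or a turn outside -1 to 1 is refused whole. A call with a gripper value outside its range is refused whole. The fingers move at their own pace and stop on an object; "force" is the grip in N (left out, the last holds). Time passes only in rows, so rows that repeat a pose let the fingers close. It gives the time, the measured TCP pose, the force, the opening and the grip force at its end, in the units of the state.
- r.sense(): the state, without advancing time (a new reading comes with each control period).
- r.camera(name): name is "scene" or "top"; returns the picture (400x640x3 uint8, red, green, blue); there is no depth.
- r.camera_info(name): a dict with "fx", "fy", "cx", "cy" (pixels), "distortion" ([k1, k2, p1, p2, k3] as OpenCV has them; the pictures are not rectified), "world_from_camera" (4x4, takes a point from camera to world coordinates). Camera axes: x right, y up, looking along -z (the intrinsics and any distortion apply to the point x, -y, -z); pixel columns grow to the right and rows downward; lengths in mm; the calibration is good to about 2 mm. A picture is of the moment at which its call begins. camera_info takes no time and is no camera call.
- r.sign_off(): hands the job in; it is judged then, once.
Trained networks look in the newest picture that a camera, given by its name, has taken for a name from the list of things; names that differ only in an ending like _2 or _b are one class to them, and where a whole thing is asked for, a point or a joint stands for the part that bears it (a point fixed in the world has none). Each returns a list of dicts, best first, with "score" (0 to 1); they miss things now and then, are a little off and sometimes report something else, mostly with a low value. They report only what shows in the picture. A call takes as long as a camera call.
- r.boxes_of(camera, target): "extent" ([left, top, width, height] in pixels, round what is visible of it).
- r.masks_of(camera, target): "pixels" (400x640 bool, what is visible of it) and "extent" ([left, top, width, height] in pixels, round what is visible of it).
The state is a dict: "t": time; "joint_positions": joint angles; "qd": joint speeds; "joint_torque": joint torques, N m; "tool_pos": TCP position; "tcp_rot": TCP orientation; "ft_force": force on the tool from outside, world axes, zero at the start; "wrist_torque": the same for the moment, N m; "grip_width": finger opening in mm; "finger_force": force on a finger pad.
Only numpy, scipy, OpenCV 4.12 (cv2) and the standard library are available. Lean on these libraries where they do the work, as an engineer would, in place of code of your own. Each camera call takes 0.05 s, during which the arm holds its last target. There are 200 camera calls.

## Working session

There is one attempt and no reset: what is moved stays moved. The work goes in short steps, Python scripts to look and compute and a tool call to move; the robot and the scene stay as the last step left them, time stands still between calls to the robot, and variables do not carry over. Pictures are saved under pics/ and viewed, at most 10 in all, crops included, and the job is handed in when it is done.

Besides the shell and the picture viewer there is one more tool, called in YAML: its name, and indented under it one key for each argument. servo_tool: Moves the arm, as the interface text tells. Shifts and turns lie within -1 to 1; 1 stands for 100 cm of shift or 360 degrees of turn. Its arguments: {"type":"object","properties":{"commands":{"type":"array"},"force":{"type":"number"}},"required":["commands"]}

```bash
mkdir -p pics
python3 - <<'E'
from workcell import r
import cv2
for c in("top","scene"):
    im=r.camera(c); cv2.imwrite(f"pics/{c}0.png",im[:,:,::-1]); i=r.camera_info(c); print(c,i)
    for n in("well_a1","block_a"):
        try: print(n,[(round(d["score"],2),[round(v) for v in d["extent"]]) for d in r.boxes_of(c,n)])
        except Exception as e: print(e)
print(r.sense())
E
```

```text
top {'fx': 366.1531300393007, 'fy': 366.1531300393007, 'cx': 314.54885008864113, 'cy': 202.53242506009713, 'distortion': array([-0.0043677,  0.       ,  0.       ,  0.       ,  0.       ]), 'world_from_camera': array([[ 8.26443152e-03,  9.81612786e-01, -1.90704060e-01,
         4.16125069e+02],
       [-9.98976520e-01,  1.65859758e-02,  4.20810806e-02,
         2.24295974e+01],
       [ 4.44703396e-02,  1.90161102e-01,  9.80745198e-01,
         9.76711749e+02],
       [ 0.00000000e+00,  0.00000000e+00,  0.00000000e+00,
         1.00000000e+00]])}
well_a1 [(0.75, [186, 198, 80, 53])]
block_a [(0.76, [191, 200, 72, 52]), (0.7, [343, 196, 72, 57]), (0.58, [349, 206, 32, 40])]
scene {'fx': 438.1147729190303, 'fy': 438.1147729190303, 'cx': 314.37311715213565, 'cy': 196.41983702937767, 'distortion': array([-0.09445562,  0.        ,  0.        ,  0.        ,  0.        ]), 'world_from_camera': array([[-7.06891600e-01, -3.88377666e-01,  5.91157385e-01,
         1.29831080e+03],
       [ 7.07202566e-01, -3.72724421e-01,  6.00783686e-01,
         7.19391720e+02],
       [-1.29921714e-02,  8.42
[... 264 characters left out ...]
, 29])]
{'t': 0.3, 'joint_positions': array([ 1.31800678e+00,  3.13780385e-01, -4.74552924e-02,  1.21022594e+00,
       -3.00059592e-05,  1.57076794e+00]), 'qd': array([ 0.00139616, -0.00077727,  0.00020048,  0.00061108, -0.00029719,
       -0.00100172]), 'joint_torque': array([ 8.08196528e-04, -5.38915980e+01,  3.39508295e+01,  1.07099934e-02,
        5.58951660e-05,  5.79387290e-06]), 'tool_pos': array([150.01272342, 580.69145787, 202.57533512]), 'tcp_rot': array([-3.95973375e-01, -3.11648334e+00,  1.04262195e-03]), 'ft_force': array([ 0.95072365, -0.91453038, -0.40139822]), 'wrist_torque': array([ 0.02453362, -0.01092627,  0.02336755]), 'finger_force': 0.0, 'grip_width': 85.2126574514515}
```

Run:
```python
import cv2
im=cv2.imread("pics/top0.png")[170:280,160:440]
cv2.imwrite("pics/topc.png",cv2.resize(im,None,fx=2.8,fy=2.8,interpolation=cv2.INTER_CUBIC))
```

```text
(no output)
```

View pics/top0.png

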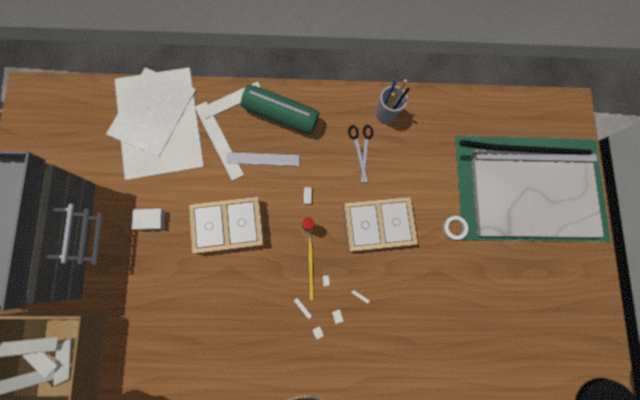

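View pics/scene0.png

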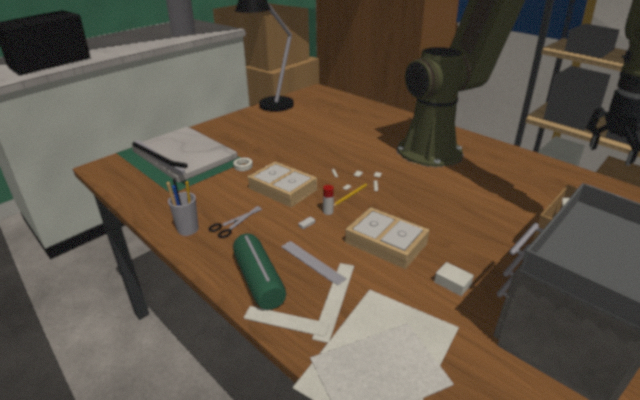

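View pics/topc.png

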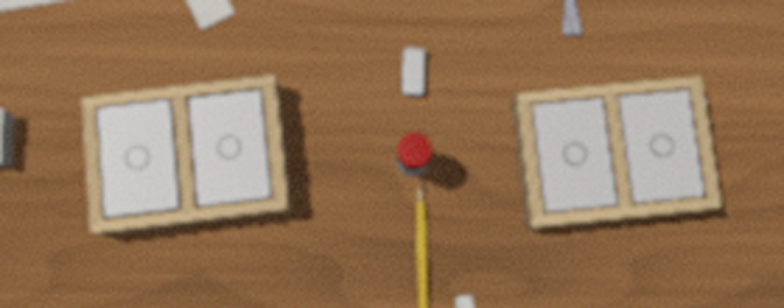

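The crop shows the four rings at about crop (137,157), (229,147), (575,153) and (662,145), and both boxes turned slightly. Up in the image is +x and left is +y.

```bash
cat > h.py <<'E'
import numpy as np,cv2
from workcell import r
def w(c,uv,z):
    i=r.camera_info(c);K=np.array([[i["fx"],0,i["cx"]],[0,i["fy"],i["cy"]],[0,0,1]])
    p=cv2.undistortPoints(np.array(uv,float).reshape(-1,1,2),K,i["distortion"]).reshape(-1,2)
    T=i["world_from_camera"];d=np.c_[p[:,0],-p[:,1],-np.ones(len(p))]@T[:3,:3].T
    o=T[:3,3];return o+d*((z-o[2])/d[:,2])[:,None]
E
python3 - <<'E'
from h import *
np.set_printoptions(precision=1,suppress=True)
f=lambda L:np.array(L)/2.8+[160-.3,170-.3]
print("rings",w("top",f([(137,157),(229,147),(575,153),(662,145)]),45))
for n,L in(("A",[(82,99),(274,77),(287,208),(92,232)]),("B",[(516,94),(702,78),(720,207),(530,228)])):
    P=w("top",f(L),45);print(n,P,P.mean(0))
    ys=[P[0]-P[1],P[3]-P[2]];xs=[P[0]-P[3],P[1]-P[2]]
    print([np.linalg.norm(v) for v in ys+xs],[np.degrees(np.arctan2(-v[0],v[1])) for v in ys],[np.degrees(np.arctan2(v[1],v[0])) for v in xs])
E
```

```text
rings [[ 532.8  250.3   45. ]
 [ 543.2  168.2   45. ]
 [ 542.2 -148.5   45. ]
 [ 550.8 -229.9   45. ]]
A [[585.3 303.2  45. ]
 [608.8 130.   45. ]
 [488.5 113.8  45. ]
 [465.2 285.7  45. ]] [537.  208.2  45. ]
[np.float64(174.84559102056247), np.float64(173.51680706613254), np.float64(121.41855838522628), np.float64(121.39999219598067)] [np.float64(7.733978339668574), np.float64(7.73826025283569)] [np.float64(8.288908513740806), np.float64(7.6618533413867125)]
B [[ 596.6  -94.3   45. ]
 [ 614.9 -270.1   45. ]
 [ 494.1 -281.8   45. ]
 [ 473.  -106.1   45. ]] [ 544.7 -188.1   45. ]
[np.float64(176.8155104229799), np.float64(176.9002099838482), np.float64(124.17130639782759), np.float64(121.39930253768115)] [np.float64(5.933906320535753), np.float64(6.831632638382104)] [np.float64(5.4933229221189634), np.float64(5.512990329609499)]
```

servo_tool:
  commands: [0, 0.03, -0.09, 0.03, 0.02, 0, 0.05, -0.15, 0.03, 0.04, 0, 0.05, -0.18, 0.03, 0.06, 0, 0.1, -0.23, 0.03, 0.06, 0, 0.15, -0.28, 0.03, 0.06, 0, 0.2, -0.3, 0.0, 0.06, 0, 0.25, -0.32, -0.02, 0.06, 0, 0.3, -0.33, -0.05, 0.06, 0, 0.349, -0.335, -0.09, 0.06, 0, 0.349, -0.335, -0.13, 0.06, 0, 0.349, -0.335, -0.13, 0.06, 0, 0.349, -0.335, -0.13, 0.06]

```text
t: 1.8
tool_pos: [499.1, 246.3, 74.2]
tcp_rot: [-0.196, 3.135, 0.001]
ft_force: [0.2, 0.1, 0.1]
grip_width: -0.2
finger_force: 0.0
```

servo_tool:
  commands: [0, 0, 0, -0.008, 0, 0, 0, 0, -0.013, 0, 0, 0, 0, -0.013, 0, 0, 0, 0, -0.013, 0]

```text
t: 2.3
tool_pos: [499.1, 246.1, 60.2]
tcp_rot: [-0.195, 3.135, 0.0]
ft_force: [-0.3, 0.5, 0.6]
grip_width: 0.1
finger_force: 0.0
```

Run:
```python
from h import *
im=r.camera("scene"); cv2.imwrite("pics/s1.png",cv2.resize(im[150:280,220:460,::-1],None,fx=3.2,fy=3.2,interpolation=cv2.INTER_CUBIC))
print(r.sense()["tool_pos"],r.sense()["ft_force"])
```

```text
[499.16512883 246.06737408  60.18042421] [0.01579966 0.30634008 0.20168945]
```

View pics/s1.png

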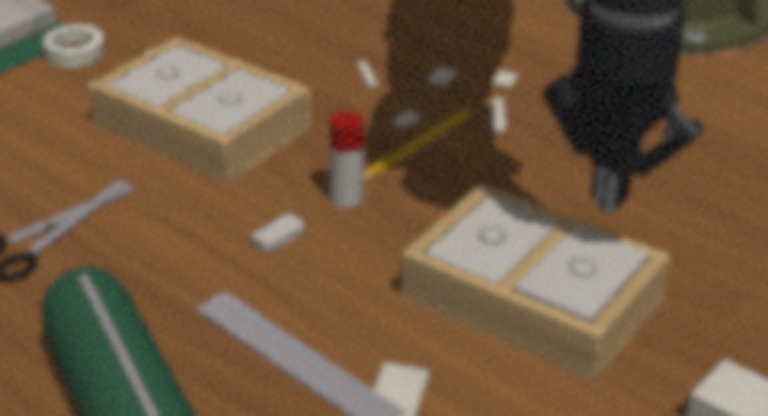

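Run:
```python
from h import *
for n,p in(("ring a1",(582,268)),("a2",(492,236)),("b1",(231,99)),("b2",(168,73)),("lidA corners",(645,250)),("",(590,318)),("",(517,283)),("",(428,248)),("",(497,200))):
    print(n,w("scene",[(220+p[0]/3.2-.3,150+p[1]/3.2-.3)],45)[0].round(1))
print("tip",w("scene",[(220+607/3.2,150+207/3.2)],52)[0].round(1))
```

```text
ring a1 [527.7 248.2  45. ]
a2 [543.3 170.   45. ]
b1 [ 541.6 -145.9   45. ]
b2 [ 550.4 -227.9   45. ]
lidA corners [473. 271.  45.]
 [574.4 288.9  45. ]
 [578.5 222.8  45. ]
 [591.8 143.1  45. ]
 [499.8 140.8  45. ]
tip [453.4 220.6  52. ]
```

Run:
```python
from h import *
a=r.camera("scene"); b=r.camera("top")
f=lambda im:cv2.resize(im[:,:,::-1],(400,400),interpolation=cv2.INTER_CUBIC)
cv2.imwrite("pics/s2.png",np.hstack([f(a[190:260,370:440]),f(b[180:270,180:270])]))
for c in("scene","top"):
    i=r.camera_info(c);T=np.linalg.inv(i["world_from_camera"])
    for P in([499,246,52],[499,246,88]):
        q=T[:3,:3]@P+T[:3,3];print(c,P,i["cx"]+i["fx"]*q[0]/-q[2],i["cy"]-i["fy"]*q[1]/-q[2])
```

```text
scene [499, 246, 52] 408.1532945375003 226.1261489388603
scene [499, 246, 88] 409.6229589319893 214.5315834768534
top [499, 246, 52] 208.7970201864265 238.92910897123662
top [499, 246, 88] 205.21206738361525 237.53780519144584
```

View pics/s2.png

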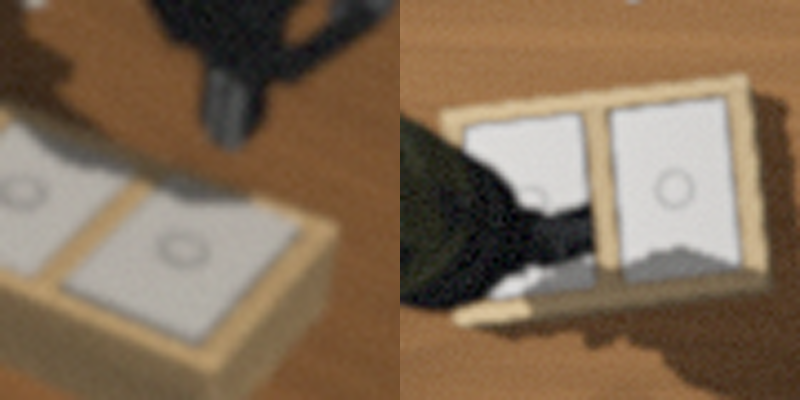

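The rings agree in both cameras. The fingertip shows at scene px (410,216), which is higher than the state suggests, so I'll go down in small steps and watch the force.

servo_tool:
  commands: [0, 0, 0, -0.0015, 0, 0, 0, 0, -0.003, 0, 0, 0, 0, -0.003, 0, 0, 0, 0, -0.003, 0]

```text
t: 2.95
tool_pos: [499.1, 245.9, 56.9]
tcp_rot: [0.195, -3.135, 0.0]
ft_force: [-0.3, 0.1, -0.3]
grip_width: 0.1
finger_force: 0.0
```

servo_tool:
  commands: [0, 0, 0, -0.001, 0, 0, 0, 0, -0.002, 0, 0, 0, 0, -0.002, 0, 0, 0, 0, -0.002, 0]

```text
t: 3.45
tool_pos: [499.1, 245.9, 54.9]
tcp_rot: [-0.195, 3.136, -0.0]
ft_force: [-0.3, 0.9, 0.5]
grip_width: -0.2
finger_force: 0.0
```

servo_tool:
  commands: [0, 0, 0, -0.001, 0, 0, 0, 0, -0.002, 0, 0, 0, 0, -0.002, 0, 0, 0, 0, -0.002, 0]

```text
t: 3.95
tool_pos: [499.0, 245.9, 52.9]
tcp_rot: [0.195, -3.136, 0.0]
ft_force: [-0.9, 0.2, -0.4]
grip_width: 0.1
finger_force: 0.0
```

servo_tool:
  commands: [0, 0, 0, -0.001, 0, 0, 0, 0, -0.002, 0, 0, 0, 0, -0.002, 0]

```text
t: 4.32
tool_pos: [498.9, 245.9, 50.8]
tcp_rot: [0.195, -3.135, 0.0]
ft_force: [-0.1, -0.5, 0.2]
grip_width: 0.0
finger_force: 0.0
```

servo_tool:
  commands: [0, 0, 0, -0.001, 0, 0, 0, 0, -0.002, 0, 0, 0, 0, -0.002, 0]

```text
t: 4.7
tool_pos: [499.0, 245.9, 48.8]
tcp_rot: [0.195, -3.135, 0.0]
ft_force: [-0.3, -1.2, 0.2]
grip_width: 0.3
finger_force: 0.0
```

Run:
```python
from h import *
a=r.camera("scene"); b=r.camera("top")
f=lambda im:cv2.resize(im[:,:,::-1],(400,400),interpolation=cv2.INTER_CUBIC)
cv2.imwrite("pics/s3.png",np.hstack([f(a[190:260,370:440]),f(b[180:270,180:270])]))
```

```text
(no output)
```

View pics/s3.png

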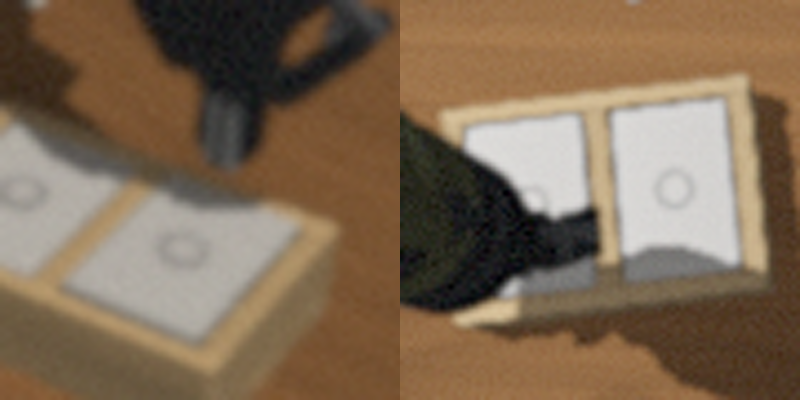

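The tip is still clear of the lid, at scene px (410,219). It looks about 30 mm higher than the nominal TCP, so I'll keep feeling downward.

servo_tool:
  commands: [0, 0, 0, -0.003, 0, 0, 0, 0, -0.006, 0, 0, 0, 0, -0.009, 0, 0, 0, 0, -0.012, 0, 0, 0, 0, -0.012, 0]

```text
t: 5.42
tool_pos: [498.8, 245.8, 36.6]
tcp_rot: [0.195, -3.135, 0.0]
ft_force: [0.6, -0.1, -0.2]
grip_width: 0.2
finger_force: 0.0
```

servo_tool:
  commands: [0, 0, 0, -0.001, 0, 0, 0, 0, -0.003, 0, 0, 0, 0, -0.003, 0]

```text
t: 5.8
tool_pos: [498.9, 245.9, 33.7]
tcp_rot: [0.195, -3.135, 0.0]
ft_force: [0.0, 0.6, 0.4]
grip_width: -0.3
finger_force: 0.0
```

servo_tool:
  commands: [0, 0, 0, -0.001, 0, 0, 0, 0, -0.003, 0, 0, 0, 0, -0.003, 0]

```text
t: 6.18
tool_pos: [498.9, 245.8, 30.7]
tcp_rot: [0.195, -3.135, 0.0]
ft_force: [0.3, 0.8, -0.2]
grip_width: 0.1
finger_force: 0.0
```

servo_tool:
  commands: [0, 0, 0, -0.001, 0, 0, 0, 0, -0.002, 0, 0, 0, 0, -0.002, 0]

```text
t: 6.55
tool_pos: [499.0, 245.9, 28.8]
tcp_rot: [0.195, -3.135, 0.0]
ft_force: [-0.2, 0.6, -0.1]
grip_width: 0.1
finger_force: 0.0
```

Run:
```python
from h import *
a=r.camera("scene"); b=r.camera("top")
f=lambda im:cv2.resize(im[:,:,::-1],(400,400),interpolation=cv2.INTER_CUBIC)
cv2.imwrite("pics/s4.png",np.hstack([f(a[190:260,370:440]),f(b[180:270,180:270])]))
```

```text
(no output)
```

View pics/s4.png

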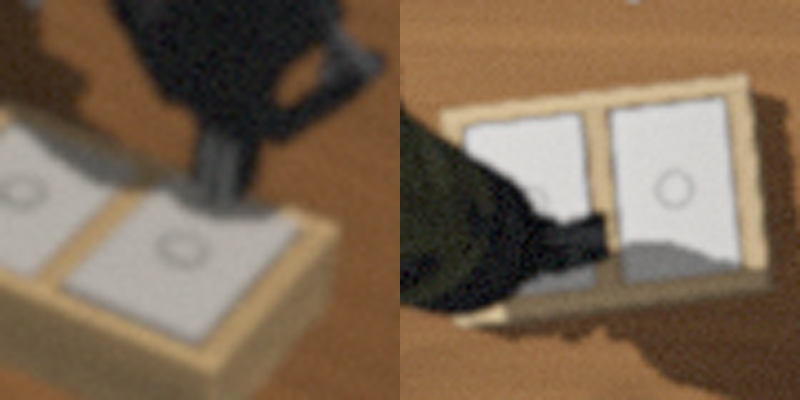

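The tip is now at scene px (409,226), which puts it about 5 mm above the a1 lid near its −x end. The tool reads about 30 mm low. I'll continue in small steps.

servo_tool:
  commands: [0, 0, 0, -0.001, 0, 0, 0, 0, -0.002, 0, 0, 0, 0, -0.002, 0]

```text
t: 7.02
tool_pos: [499.0, 245.9, 26.8]
tcp_rot: [0.195, -3.135, 0.0]
ft_force: [0.0, -0.6, -0.4]
grip_width: 0.0
finger_force: 0.0
```

servo_tool:
  commands: [0, 0, 0, -0.001, 0, 0, 0, 0, -0.002, 0, 0, 0, 0, -0.002, 0]

```text
t: 7.4
tool_pos: [499.0, 245.9, 24.8]
tcp_rot: [0.195, -3.135, 0.0]
ft_force: [0.1, 0.6, 0.6]
grip_width: -0.3
finger_force: 0.0
```

servo_tool:
  commands: [0, 0, 0, -0.001, 0, 0, 0, 0, -0.001, 0, 0, 0, 0, -0.001, 0]

```text
t: 7.78
tool_pos: [499.1, 245.9, 23.9]
tcp_rot: [0.195, -3.135, 0.0]
ft_force: [-0.5, 0.5, -0.5]
grip_width: -0.0
finger_force: 0.0
```

servo_tool:
  commands: [0, 0, 0, -0.001, 0, 0, 0, 0, -0.001, 0, 0, 0, 0, -0.001, 0]

```text
t: 8.15
tool_pos: [499.1, 245.9, 22.9]
tcp_rot: [-0.195, 3.136, 0.0]
ft_force: [-0.1, 0.7, 0.3]
grip_width: 0.3
finger_force: 0.0
```

servo_tool:
  commands: [0, 0, 0, -0.001, 0, 0, 0, 0, -0.001, 0, 0, 0, 0, -0.001, 0]

```text
t: 8.52
tool_pos: [499.0, 245.9, 21.9]
tcp_rot: [0.195, -3.135, 0.0]
ft_force: [-0.2, 0.2, 0.1]
grip_width: -0.1
finger_force: 0.0
```

servo_tool:
  commands: [0, 0, 0, -0.001, 0, 0, 0, 0, -0.001, 0, 0, 0, 0, -0.001, 0]

```text
t: 8.9
tool_pos: [499.1, 245.9, 20.9]
tcp_rot: [0.195, -3.136, 0.0]
ft_force: [-0.3, -0.2, -0.8]
grip_width: 0.2
finger_force: 0.0
```

servo_tool:
  commands: [0, 0, 0, -0.001, 0, 0, 0, 0, -0.001, 0, 0, 0, 0, -0.001, 0]

```text
t: 9.28
tool_pos: [499.0, 246.0, 19.9]
tcp_rot: [0.195, -3.136, -0.0]
ft_force: [-0.3, 0.0, 0.4]
grip_width: 0.1
finger_force: 0.2
```

servo_tool:
  commands: [0, 0, 0, -0.001, 0, 0, 0, 0, -0.001, 0, 0, 0, 0, -0.001, 0]

```text
t: 9.65
tool_pos: [498.9, 245.9, 18.9]
tcp_rot: [0.195, -3.135, -0.0]
ft_force: [-0.5, -0.9, 1.3]
grip_width: 0.0
finger_force: 0.5
```

servo_tool:
  commands: [0, 0, 0, -0.001, 0, 0, 0, 0, -0.001, 0, 0, 0, 0, -0.001, 0]

```text
t: 10.02
tool_pos: [499.0, 246.0, 18.2]
tcp_rot: [0.195, -3.136, -0.0]
ft_force: [-2.9, 0.2, 5.6]
grip_width: 0.2
finger_force: 2.8
```

servo_tool:
  commands: [0, 0, 0, -0.001, 0, 0, 0, 0, -0.001, 0, 0, 0, 0, -0.001, 0]

```text
t: 10.4
tool_pos: [499.1, 246.0, 18.0]
tcp_rot: [-0.195, 3.135, 0.0]
ft_force: [-5.4, -0.6, 13.2]
grip_width: -0.1
finger_force: 6.4
```

Contact ramps softly over about 2 mm (0.4 to 1.3 N) and then goes hard at a reading of 18.2, so a1 may be the loose one. I'll compare with a2.

servo_tool:
  commands: [0, 0, 0, 0.015, 0, 0, 0, 0, 0.019, 0, 0, 0.005, -0.04, 0.019, 0, 0, 0.0105, -0.082, 0.019, 0, 0, 0.0105, -0.082, 0.01, 0, 0, 0.0105, -0.082, 0.005, 0, 0, 0.0105, -0.082, 0.004, 0, 0, 0.0105, -0.082, 0.004, 0]

```text
t: 11.4
tool_pos: [509.4, 164.7, 20.8]
tcp_rot: [0.197, -3.135, -0.0]
ft_force: [0.4, -0.2, 0.3]
grip_width: -0.0
finger_force: 0.0
```

servo_tool:
  commands: [0, 0, 0, -0.001, 0, 0, 0, 0, -0.001, 0, 0, 0, 0, -0.001, 0]

```text
t: 11.78
tool_pos: [509.6, 164.0, 20.0]
tcp_rot: [-0.195, 3.135, -0.0]
ft_force: [-0.3, -0.0, -0.3]
grip_width: 0.0
finger_force: 0.0
```

servo_tool:
  commands: [0, 0, 0, -0.001, 0, 0, 0, 0, -0.001, 0, 0, 0, 0, -0.001, 0]

```text
t: 12.15
tool_pos: [509.6, 163.9, 18.9]
tcp_rot: [-0.195, 3.136, 0.0]
ft_force: [0.3, 0.4, -0.2]
grip_width: 0.1
finger_force: 0.0
```

servo_tool:
  commands: [0, 0, 0, -0.001, 0, 0, 0, 0, -0.001, 0, 0, 0, 0, -0.001, 0]

```text
t: 12.52
tool_pos: [509.5, 163.9, 17.9]
tcp_rot: [0.195, -3.136, 0.0]
ft_force: [-0.0, -0.4, 0.6]
grip_width: 0.1
finger_force: 0.0
```

servo_tool:
  commands: [0, 0, 0, -0.001, 0, 0, 0, 0, -0.001, 0, 0, 0, 0, -0.001, 0]

```text
t: 12.9
tool_pos: [509.6, 163.9, 16.9]
tcp_rot: [0.195, -3.136, 0.0]
ft_force: [-0.2, 0.5, -0.2]
grip_width: 0.1
finger_force: 0.0
```

servo_tool:
  commands: [0, 0, 0, -0.001, 0, 0, 0, 0, -0.001, 0, 0, 0, 0, -0.001, 0]

```text
t: 13.28
tool_pos: [509.7, 164.0, 16.6]
tcp_rot: [-0.195, 3.135, 0.0]
ft_force: [-2.5, -1.1, 6.8]
grip_width: -0.1
finger_force: 3.7
```

a2 is firm at 16.7. On a1 the soft contact began around 20.5, 4 mm higher, and it rocked, so a1 is the loose lid. Next I press its middle.

servo_tool:
  commands: [0, 0, 0, 0.015, 0, 0, 0, 0, 0.02, 0, 0, 0.011, 0.04, 0.02, 0, 0, 0.022, 0.0855, 0.02, 0, 0, 0.022, 0.0855, 0.012, 0, 0, 0.022, 0.0855, 0.006, 0, 0, 0.022, 0.0855, 0.004, 0, 0, 0.022, 0.0855, 0.003, 0, 0, 0.022, 0.0855, 0.002, 0, 0, 0.022, 0.0855, 0.001, 0, 0, 0.022, 0.0855, 0.0, 0, 0, 0.022, 0.0855, 0.0, 0]

```text
t: 14.78
tool_pos: [530.9, 248.8, 16.8]
tcp_rot: [0.193, -3.135, -0.002]
ft_force: [-3.2, 1.2, 8.4]
grip_width: -0.3
finger_force: 4.3
```

servo_tool:
  commands: [0, 0, 0, -0.001, 0, 0, 0, 0, -0.002, 0, 0, 0, 0, -0.002, 0, 0, 0, 0, -0.002, 0]

```text
t: 15.28
tool_pos: [530.9, 248.8, 16.6]
tcp_rot: [0.193, -3.135, -0.002]
ft_force: [-8.8, -0.8, 23.7]
grip_width: -0.1
finger_force: 11.6
```

It went down to 16.6, the seated level. I'll re-check the a1 end for rocking.

servo_tool:
  commands: [0, 0, 0, 0.015, 0, 0, 0, 0, 0.015, 0, 0, -0.032, -0.004, 0.015, 0, 0, -0.032, -0.004, 0.009, 0, 0, -0.032, -0.004, 0.005, 0, 0, -0.032, -0.004, 0.005, 0, 0, -0.032, -0.004, 0.005, 0]

```text
t: 16.15
tool_pos: [500.1, 245.5, 18.8]
tcp_rot: [-0.195, 3.135, 0.0]
ft_force: [1.4, 0.6, -0.3]
grip_width: 0.0
finger_force: 0.0
```

servo_tool:
  commands: [0, 0, 0, -0.001, 0, 0, 0, 0, -0.002, 0, 0, 0, 0, -0.002, 0, 0, 0, 0, -0.002, 0]

```text
t: 16.65
tool_pos: [499.6, 245.4, 16.9]
tcp_rot: [-0.195, 3.135, -0.0]
ft_force: [0.9, 0.5, -0.1]
grip_width: 0.1
finger_force: 0.0
```

servo_tool:
  commands: [0, 0, 0, 0.02, 0, 0, 0, 0, 0.06, 0, 0, 0, 0, 0.1, 0, 0, 0, 0, 0.12, 0, 0, 0, 0, 0.12, 0, 0, 0, 0, 0.12, 0]

```text
t: 17.4
tool_pos: [498.9, 245.1, 135.8]
tcp_rot: [0.195, -3.134, 0.001]
ft_force: [-0.8, -0.2, -1.4]
grip_width: 0.2
finger_force: 0.0
```

The a1 end shows no contact down to 16.9, so it is now flush like a2. I'm handing in.

```bash
python3 -c "
from workcell import r
print(r.sign_off())"
```

```text
the job is handed in; nothing more can be done
None
```

The loose lid was well_a1: it rocked when pressed on its end, and I pressed its middle home to the same level as firm a2. A re-check of its end met no contact down to that level, b1 and b2 were not pressed, and the job is handed in with the arm clear (no verdict was returned).

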